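# Lock the height stop's adjusting screw with its jam nut

### The arm

A 6-joint arm with a two-finger parallel gripper is mounted at the origin on the work surface. World frame = base frame: x ahead of the robot, y to its left, z up, the work surface at z = 0. Lengths are in m, angles in rad, forces in N, time in s.
With the tool pointing down it reaches from about 0.25 to 0.775 m from the base axis. Payload 4 kg.
Tool frame: the origin (TCP) lies between the finger pads; the fingertips stand 25 mm ahead of it and the grasp point (between the pads) lies 6 mm ahead of it (robot.tip_reach is the z of the fingertips in the tool frame, in m); z points along the fingers, y is the line along which they close (so a half turn about z gives the same grasp; the last joint's range is limited). The gripper opens to 94 mm and grips with 3 to 60 N. Pads are 16 mm wide; open, the fingers measure 119 mm over their backs; the gripper's body (75 mm by 177 mm) begins 78 mm behind the grasp point.
Start: joints at [1.175, 0.087, 1.371, -0, 1.684, -0.103], TCP at [0.159, 0.527, 0.198] pointing down, gripper open.
Joint ranges: [-3.1, 3.1], [-0.76, 2.03], [0.27, 2.55], [-1.08, 4.22], [0.17, 2.65], [-2.57, 2.57]. Speed limits (rad/s): [2.79, 2.79, 3.14, 3.14, 3.14, 3.14].

### API

Orientations are given as [roll, pitch, yaw] about the fixed x, y, z axes, in that order (R = Rz(yaw) Ry(pitch) Rx(roll)).
In Python, from bench import robot gives the robot as it stands. The module is installed in compiled form; this text tells all that it offers.
- The arm moves only by the shell command python3 -m handwheel 'ROWS'. ROWS is JSON, a list of rows, each a list of 3 entries, a list of its own where there are three numbers: the turn, a rotation vector about the world's x, y, z in units of 90 degrees (1.0 is 90 degrees), then the shift along the world's x, y, z in units of 0.05 m (1.0 is 0.05 m), then the closure, from 0 (fully open) to 1 (shut). A call has 1 to 5 rows; each row shifts and turns the commanded pose from where the row before left it; what a row does not reach is not made up. A row lasts 1/10 s, in which the tool goes at most 50 mm and 8.59 degrees, less where a joint would pass 70% of its speed; a pose out of reach is approached as far as the arm can. A call with a number of a shift or a turn outside -1 to 1 is refused whole. A call with a gripper value outside its range is refused whole. The fingers move at their own pace and stop on an object; the grip force is fixed at half the most. Time passes only in rows, so rows that do not move let the fingers close. It gives the time, the measured TCP pose, the force, the opening and the grip force at its end, in the units of the state.
- robot.get_obs(): the state, without advancing time (a new reading comes with each control period).
- robot.snapshot(name): name is "side" or "top" or "wrist"; returns (picture, depth): 400x640x3 uint8, red, green, blue; 400x640 float32, m along the optical axis (not along the pixel's ray), 0 where there is no reading.
- robot.calibration(name): a dict with "mtx" (3x3 intrinsics, pixels), "extrinsics" (4x4, takes a point from camera to world coordinates); the wrist camera has in their place "hand_eye" (4x4, takes a point from camera to tool coordinates, whose origin is the TCP and whose axes are the flange's). Camera axes: x right, y down, z forward; pixel columns grow to the right and rows downward; lengths in m; the calibration is good to about 2 mm. The wrist camera is an equidistant fisheye: a pixel r from the principal point sees the ray r / f radians off the axis. A picture is of the moment at which its call begins: read the wrist's pose just before it. calibration takes no time and is no camera call.
- robot.close_job(): hands the job in; it is judged then, once.
Trained networks look in the newest picture that a camera, given by its name, has taken for a name from the list of things; names that differ only in an ending like _2 or _b are one class to them, and where a whole thing is asked for, a point or a joint stands for the part that bears it (a point fixed in the world has none). Each returns a list of dicts, best first, with "p" (0 to 1); they miss things now and then, are a little off and sometimes report something else, mostly with a low value. They report only what shows in the picture. A call takes as long as a camera call.
- robot.boxes_of(query, camera): "bbox" ([left, top, right, bottom] in pixels, round what is visible of it).
The state is a dict: "time": time; "joint_positions": joint angles; "qvel": joint speeds; "joint_torque": joint torques, N m; "tool_pos": TCP position; "ee_rot": TCP orientation; "wrist_force": force on the tool from outside, world axes, zero at the start; "wrist_torque": the same for the moment, N m; "width": finger opening in m; "finger_force": force on a finger pad.
Only numpy, scipy, OpenCV 4.12 (cv2) and the standard library are available. Lean on these libraries where they do the work, as an engineer would, in place of code of your own. Each camera call takes 0.05 s, during which the arm holds its last target. There are 200 camera calls.

### The job

The height stop on the bench is set to the right height and now has to be locked. First push the sliding keeper fork fully home so that it straddles the screw's cross bar and holds the screw; then push the jam nut's long handle round clockwise (seen from above) until the nut is firmly tight and will go no further. The adjusting screw must keep its setting, so never let it be dragged round with the nut, and leave the brush, the flap disc and the bolt beside the stop where they lie.

Things in the scene. Friction and masses are not known exactly. Their poses are not given: they have to be found in the camera images.
- height_stop: Heavy fixed dark-steel stop; origin on the table under the screw. Base plate 130 x 330 x 12 mm high; 66 x 66 mm block under the screw, 62 mm high; the keeper's guide pedestal (50 mm in x, 125 mm in y, 93 mm high) centred 178 mm to the -y side. Axes: x from the screw to where the nut's handle points when tight, y from the keeper towards the screw, z up.
- screw_axis (a point): Point on the vertical axis of the adjusting screw, 72 mm above the table, at mid-height of the jam nut; axes as the stop's. The screw is bright steel: 24 mm stem through nut and block, 32 mm collar, domed top 131 mm above the table.
- screw (a joint): Turn of the adjusting screw, rad, clockwise from above positive; starts within 0.04 of 0, its setting, with the cross bar along the stop's y. Unheld it turns easily (0.1 N m) and the nut's thread grips harder than that, so turning the nut drags the screw round unless the keeper holds it; held, it still has about 0.07 rad of play either way.
- bar_end (a point): End of the screw's round cross bar (12 mm thick, centre line 106 mm above the table), 58 mm from the screw's axis on the keeper's side; the bar's other end stands out 30 mm.
- jam_nut (a joint): Turn of the jam nut on the screw, rad, clockwise from above positive: 0 is tight against the block (hard stop), negative is slack; starts between -1.5 and -0.8. From above, its handle stands counter-clockwise of the stop's x axis by minus this value (screw at 0). Thread friction 0.25 N m; stays where left.
- handle_end (a point): Middle of the free end of the nut's handle, 150 mm from the screw's axis, 72 mm above the table. The handle is a straight dark flat bar, 8 mm thick, 18 mm high (62 to 80 mm above the table), radial from the nut (42 mm across, same height).
- keeper (a joint): Travel of the keeper fork along the stop's y, m: 0 is fully home (hard stop), negative is drawn back; starts between -0.065 and -0.040. Bright steel bar 38 mm wide on the pedestal, 95 to 117 mm above the table; two prongs, 20 mm apart and 50 mm long, point at the screw and when home reach to 35 mm from its axis, either side of the cross bar. Slides with 2.5 N; stays where left.
- push_plate (a point): Middle (across) of the rear face of the keeper's upright push plate, 135 mm above the table. The plate, at the keeper's end away from the screw, is 60 mm wide, 10 mm thick and stands 95 to 151 mm above the table; its rear face looks along the stop's -y and is 190 mm from the screw's axis when home.
- wire_brush: Wire brush with a wooden back, lying bristles down, 250 x 26 x 41 mm high; origin under its centre. Bystander.
- flap_disc: Grinding flap disc lying flat, 115 mm across, about 13 mm high; origin at the centre of its underside. Bystander; it may lie below the handle's sweep.
- hex_bolt: Steel bolt standing on its 33 mm head, 62 mm high; origin at the centre of its underside. Bystander.

How it is judged:
By the outcome, as a careful person would: the job done as asked, in the order asked, and still so for the second after the job is handed in, with the robot touching nothing.
It also fails if it takes over 53 s, if anything falls off the work surface, if the arm or the gripper's body presses on something with over 40 N, if the wrist force passes 120 N, or if a joint passes its speed limit or range.

## Working session

There is one attempt and no reset: what is moved stays moved. The work goes in short steps, Python scripts to look and compute and a shell command to move; the robot and the scene stay as the last step left them, time stands still between calls to the robot, and variables do not carry over. Pictures are saved under pics/ and viewed, at most 10 in all, crops included, and the job is handed in when it is done.

```bash
mkdir -p pics; cat > h.py <<'E'
import numpy as np,cv2
from bench import robot
def snap(n,f=None):
    im,d=robot.snapshot(n)
    if f: cv2.imwrite('pics/'+f,im[:,:,::-1])
    return im,d
def world(n,d):
    c=robot.calibration(n);K=np.array(c['mtx']);T=np.array(c['extrinsics'])
    v,u=np.mgrid[:400,:640]
    P=np.stack([(u-K[0,2])/K[0,0]*d,(v-K[1,2])/K[1,1]*d,d],-1)
    W=P@T[:3,:3].T+T[:3,3]; W[d<=0]=np.nan
    return W
E
python3 - <<'E'
from h import *
for n in('top','side'):
    im,d=snap(n,n+'1.png'); np.save(n+'.npy',d)
    for q in('height_stop','screw','jam_nut','keeper','push_plate','wire_brush','flap_disc','hex_bolt'):
        print(n,q,[(np.round(b['bbox']).astype(int).tolist(),round(b['p'],2)) for b in robot.boxes_of(q,n)[:2]])
o=robot.get_obs();print(o['time'],o['tool_pos'],o['ee_rot'],o['wrist_force'])
E
```

```text
top height_stop [([220, 176, 406, 250], 0.64)]
top screw [([226, 176, 307, 226], 0.79), ([297, 132, 404, 160], 0.25)]
top jam_nut [([219, 173, 287, 224], 0.78)]
top keeper [([312, 192, 395, 230], 0.61)]
top push_plate [([312, 191, 396, 228], 0.8)]
top wire_brush [([294, 132, 403, 160], 0.69)]
top flap_disc [([203, 134, 248, 181], 0.58)]
top hex_bolt [([276, 274, 290, 283], 0.76)]
side height_stop [([274, 157, 382, 313], 0.75)]
side screw [([294, 156, 329, 202], 0.8)]
side jam_nut [([299, 154, 330, 202], 0.51)]
side keeper [([305, 194, 355, 254], 0.77)]
side push_plate [([272, 157, 383, 313], 0.56), ([306, 194, 359, 252], 0.55)]
side wire_brush [([387, 194, 431, 274], 0.94), ([327, 162, 369, 192], 0.67)]
side flap_disc [([325, 162, 368, 192], 0.9)]
side hex_bolt [([239, 209, 261, 238], 0.53)]
0.9 [0.15878758 0.52662487 0.19752253] [3.14142084e+00 2.52559253e-05 2.84875810e+00] [ 0.70197719 -0.78685285 -0.0182195 ]
```

View pics/top1.png

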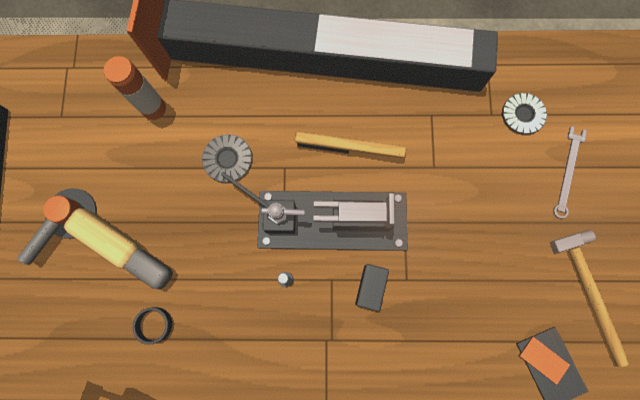

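View pics/side1.png

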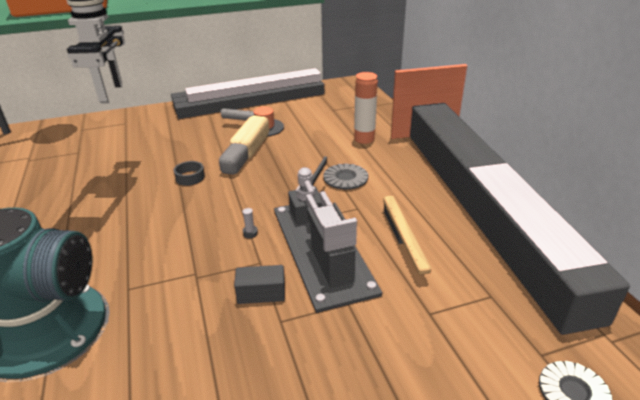

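The top view shows the screw at (277,212), the keeper bar at about (365,213) with its push plate at (392,210), and the handle running up-left to about (230,177). The flap disc is at (227,158), the brush at (350,146) and the bolt at (286,279).

```bash
python3 - <<'E'
from h import *
W={n:world(n,np.load(n+'.npy')) for n in('top','side')}
w=W['top']
def loc(m,l): 
    p=w[m]; print(l,len(p),np.round(np.nanmean(p,0),4))
z=w[...,2]; v,u=np.mgrid[:400,:640]
reg=(u>215)&(u<412)&(v>165)&(v<255)
base=reg&(z>.006)&(z<.018)&(u>255)
r=cv2.minAreaRect(w[base][:,:2].astype(np.float32));print('base',r,cv2.boxPoints(r))
pl=reg&(z>.14)&(u>350); loc(pl,'plate')
print(w[pl].min(0),w[pl].max(0))
dome=reg&(z>.122)&(u<310);loc(dome,'dome')
bar=reg&(z>.095)&(z<.12)&(u<310);loc(bar,'bar'); print(cv2.fitLine(w[bar][:,:2].astype(np.float32),2,0,.01,.01).ravel(),w[bar].min(0),w[bar].max(0))
ha=reg&(z>.066)&(z<.088)&(u<266);loc(ha,'handle'); print(cv2.fitLine(w[ha][:,:2].astype(np.float32),2,0,.01,.01).ravel(),w[ha].min(0),w[ha].max(0))
kb=reg&(z>.105)&(z<.125)&(u>308)&(u<385);loc(kb,'keeper');r=cv2.minAreaRect(w[kb][:,:2].astype(np.float32));print(cv2.boxPoints(r))
for l,(a,b,c,d),zz in(('brush',(290,128,408,165),.02),('disc',(200,132,253,184),.006),('bolt',(274,268,296,290),.02),('box',(350,260,395,315),.01)):
    m=(u>a)&(u<c)&(v>b)&(v<d)&(z>zz)&(z<.06 if l!='bolt' else z>0); loc(m,l);print(w[m].min(0),w[m].max(0))
E
```

```text
base ((0.5361932516098022, 0.03283610939979553), (0.33083653450012207, 0.1514388620853424), 88.56175994873047) [[ 0.45634577 -0.13062954]
 [ 0.60773695 -0.13443056]
 [ 0.6160407   0.19630176]
 [ 0.46464956  0.20010278]]
plate 183 [ 0.525  -0.0759  0.15  ]
[ 0.49588558 -0.08191295  0.14003451] [ 0.55459039 -0.07152093  0.15477854]
dome 151 [0.5284 0.1483 0.1279]
bar 221 [0.5256 0.1312 0.1114]
[ 0.0031944  -0.9999949   0.52564687  0.13124552] [0.51335097 0.09130964 0.09717383] [0.54390887 0.17802867 0.11917079]
handle 232 [0.5813 0.2213 0.0797]
[0.5901028  0.8073281  0.5813421  0.22126688] [0.54328941 0.17417635 0.06661245] [0.6183971  0.27031858 0.08471062]
keeper 1562 [ 0.5262 -0.008   0.1161]
[[ 0.49616665 -0.06838831]
 [ 0.55529916 -0.06966235]
 [ 0.5583522   0.07203861]
 [ 0.49921966  0.07331266]]
brush 1359 [ 0.693  -0.0048  0.0399]
[ 0.66445818 -0.12901452  0.02017746] [0.72387689 0.11685862 0.04682351]
disc 1706 [0.6721 0.2756 0.0116]
[0.61388243 0.21861776 0.00600034] [0.73399923 0.33702656 0.01876752]
bolt 89 [0.3964 0.1357 0.0596]
[0.38712289 0.12675879 0.0265456 ] [0.40563388 0.14631397 0.06574475]
box 1108 [ 0.3794 -0.0476  0.0492]
[ 0.33158694 -0.08229783  0.01018208] [ 0.42770058 -0.01486775  0.0555355 ]
```

```bash
H="python3 -m handwheel"
python3 -m handwheel '[[[0,0,-0.09],[0.46,-0.8,0.22],1],[[0,0,-0.09],[0.46,-0.8,0.22],1],[[0,0,-0.09],[0.46,-0.8,0.22],1],[[0,0,-0.09],[0.46,-0.8,0.22],1],[[0,0,-0.09],[0.46,-0.8,0.22],1]]'
python3 -m handwheel '[[[0,0,-0.09],[0.46,-0.8,0],1],[[0,0,-0.09],[0.46,-0.8,0],1],[[0,0,-0.09],[0.46,-0.8,0],1],[[0,0,-0.09],[0.46,-0.8,0],1],[[0,0,0],[0.46,-0.8,0],1]]'
python3 -m handwheel '[[[0,0,0],[0.46,-0.8,0],1],[[0,0,0],[0.46,-0.8,0],1],[[0,0,0],[0.46,-0.8,0],1],[[0,0,0],[0.46,-0.8,0],1],[[0,0,0],[0.46,-0.8,0],1]]'
python3 -m handwheel '[[[0,0,0],[0.4,-0.8,0],1],[[0,0,0],[0,0,0],1],[[0,0,0],[0,0,0],1]]'
```

```text
time: 1.4
tool_pos: [0.2742, 0.325, 0.2531]
ee_rot: [3.141, 0.0, 2.137]
wrist_force: [1.1, -0.4, -0.6]
width: 0.0569
finger_force: 0.0
time: 1.9
tool_pos: [0.3894, 0.1249, 0.2529]
ee_rot: [3.14, -0.0, 1.574]
wrist_force: [0.7, 0.5, -0.2]
width: 0.0173
finger_force: 0.0
time: 2.4
tool_pos: [0.5044, -0.0753, 0.2527]
ee_rot: [3.141, -0.0, 1.576]
wrist_force: [0.9, 0.4, 0.5]
width: 0.0007
finger_force: 0.0
time: 2.7
tool_pos: [0.5237, -0.1139, 0.2518]
ee_rot: [-3.14, -0.001, 1.575]
wrist_force: [0.4, 0.5, 0.0]
width: 0.0004
finger_force: 0.0
```

```bash
python3 -m handwheel '[[[0,0,0],[0.04,0,-0.7],1],[[0,0,0],[0,0,-0.7],1],[[0,0,0],[0,0,-0.68],1],[[0,0,0],[0,0.1,0],1],[[0,0,0],[0,0.1,0],1]]'
python3 -m handwheel '[[[0,0,0],[0,0.12,0],1],[[0,0,0],[0,0.12,0],1],[[0,0,0],[0,0.12,0],1],[[0,0,0],[0,0.12,0],1],[[0,0,0],[0,0,0],1]]'
python3 -m handwheel '[[[0,0,0],[0,0.1,0],1],[[0,0,0],[0,0.1,0],1],[[0,0,0],[0,0.1,0],1],[[0,0,0],[0,0.1,0],1],[[0,0,0],[0,0,0],1]]'
```

```text
time: 3.2
tool_pos: [0.5254, -0.1018, 0.1493]
ee_rot: [3.141, -0.0, 1.578]
wrist_force: [0.4, -0.6, 1.8]
width: 0.0009
finger_force: 0.0
time: 3.7
tool_pos: [0.526, -0.0786, 0.149]
ee_rot: [3.141, -0.0, 1.577]
wrist_force: [0.5, -0.4, -0.3]
width: 0.0005
finger_force: 0.0
time: 4.2
tool_pos: [0.5257, -0.0587, 0.1485]
ee_rot: [3.142, -0.0, 1.577]
wrist_force: [0.0, -0.1, -0.6]
width: 0.0004
finger_force: 0.0
```

```bash
python3 - <<'E'
from h import *
im,d=snap('side'); cv2.imwrite('pics/s2.png',cv2.resize(im[130:330,230:430,::-1],(600,600)))
E
python3 -m handwheel '[[[0,0,0],[0,0.06,0],1],[[0,0,0],[0,0.06,0],1]]'
python3 -m handwheel '[[[0,0,0],[0,0.06,0],1],[[0,0,0],[0,0.06,0],1]]'
```

```text
time: 4.45
tool_pos: [0.5258, -0.0533, 0.1485]
ee_rot: [3.142, -0.0, 1.576]
wrist_force: [-0.8, -0.3, -0.1]
width: 0.0005
finger_force: 0.0
time: 4.65
tool_pos: [0.5257, -0.0472, 0.1485]
ee_rot: [3.142, -0.0, 1.576]
wrist_force: [-0.1, -0.2, -0.4]
width: 0.0005
finger_force: 0.0
```

View pics/s2.png

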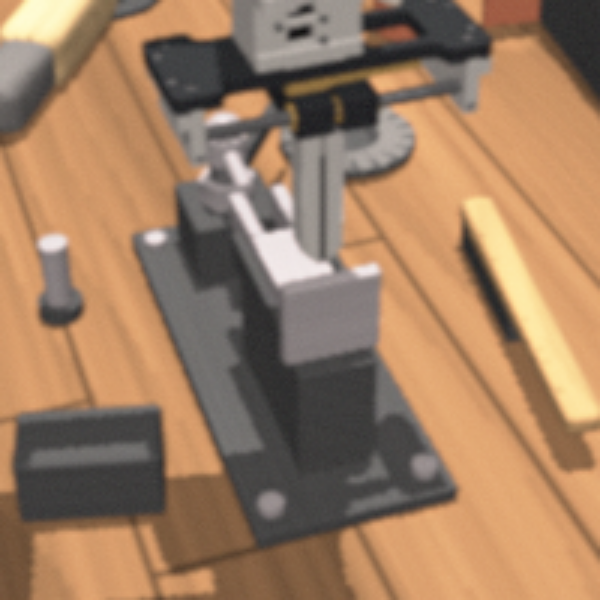

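The crop shows the fingers standing on the screw side of the push plate, at about (318,200), so they are not behind it. I'll check that against depth.

```bash
python3 - <<'E'
from h import *
d0=np.load('side.npy')
im,d=snap('side'); w=world('side',d); w0=world('side',d0)
for v,u in((240,335),(235,340),(245,345),(190,334),(200,337),(210,337)): print(v,u,np.round(w[v,u],3),np.round(w0[v,u],3))
for W in(w0,w):
  z=W[...,2];m=(abs(W[...,0]-.526)<.035)&(z>.12)&(z<.152)&(W[...,1]<-.03)&(W[...,1]>-.15)
  print(m.sum(),np.round(np.percentile(W[m],[2,50,98],axis=0),3))
im,d=snap('top'); cv2.imwrite('pics/t2.png',cv2.resize(im[150:270,200:420,::-1],(770,420)))
o=robot.get_obs();print(o['tool_pos'],o['wrist_force'])
E
```

```text
240 335 [ 0.517 -0.081  0.12 ] [ 0.518 -0.079  0.117]
235 340 [ 0.527 -0.081  0.128] [ 0.527 -0.079  0.127]
245 345 [ 0.537 -0.079  0.101] [ 0.537 -0.08   0.102]
190 334 [ 0.524 -0.058  0.209] [0.628 0.237 0.003]
200 337 [ 0.529 -0.058  0.187] [ 0.622  0.199 -0.001]
210 337 [ 0.529 -0.058  0.166] [0.553 0.008 0.116]
520 [[ 0.499 -0.083  0.12 ]
 [ 0.527 -0.08   0.137]
 [ 0.557 -0.072  0.152]]
514 [[ 0.499 -0.082  0.121]
 [ 0.527 -0.08   0.138]
 [ 0.557 -0.073  0.152]]
[ 0.52573915 -0.0469887   0.14851366] [-0.03353002  0.74279428  0.29782591]
```

View pics/t2.png

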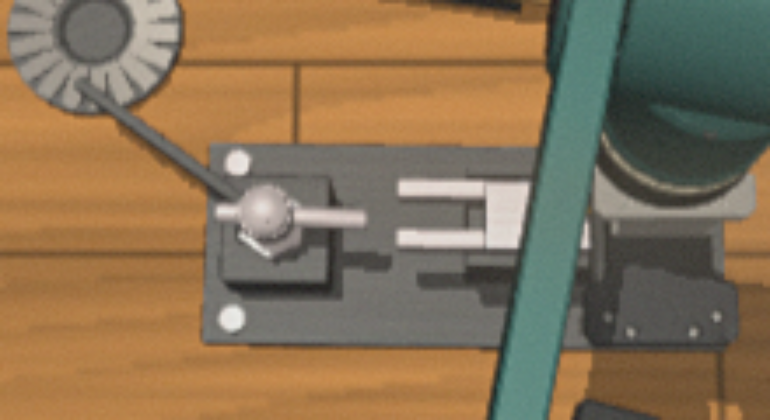

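The keeper hasn't moved: the fingers passed over the plate. Their visible lower end is near z=0.15, so I'll check where the tips really are.

```bash
python3 - <<'E'
from h import *
print(robot.tip_reach)
im,d=snap('side'); w=world('side',d)
for v in range(204,224): print(v,[np.round(w[v,u],3).tolist() for u in(334,337)])
o=robot.get_obs();print({k:np.round(x,3) for k,x in o.items()})
E
```

```text
0.025
204 [[0.524, -0.057, 0.18], [0.529, -0.058, 0.178]]
205 [[0.525, -0.055, 0.176], [0.53, -0.056, 0.175]]
206 [[0.525, -0.056, 0.174], [0.531, -0.054, 0.171]]
207 [[0.524, -0.057, 0.173], [0.53, -0.056, 0.171]]
208 [[0.524, -0.057, 0.17], [0.529, -0.058, 0.17]]
209 [[0.525, -0.056, 0.168], [0.53, -0.056, 0.167]]
210 [[0.525, -0.054, 0.165], [0.53, -0.056, 0.164]]
211 [[0.524, -0.057, 0.164], [0.53, -0.056, 0.163]]
212 [[0.524, -0.057, 0.162], [0.53, -0.056, 0.16]]
213 [[0.524, -0.057, 0.16], [0.53, -0.057, 0.159]]
214 [[0.542, -0.007, 0.119], [0.548, -0.008, 0.118]]
215 [[0.541, -0.009, 0.118], [0.547, -0.01, 0.118]]
216 [[0.54, -0.012, 0.119], [0.546, -0.013, 0.118]]
217 [[0.539, -0.014, 0.118], [0.544, -0.017, 0.119]]
218 [[0.538, -0.019, 0.119], [nan, nan, nan]]
219 [[0.537, -0.021, 0.119], [0.543, -0.021, 0.117]]
220 [[0.535, -0.025, 0.119], [0.541, -0.026, 0.118]]
221 [[0.534, -0.028, 0.119], [0.54, -0.029, 0.119]]
222 [[0.519, -0.07, 0.151], [0.523, -0.074, 0.153]]
223 [[0.518, -0.074, 0.152], [0.523, -0.075, 0.151]]
{'time': np.float64(4.8), 'joint_positions': array([-0.197,  0.053,  1.504, -0.   ,  1.584, -0.203]), 'qvel': array([-0.003,  0.001,  0.   , -0.002,  0.   , -0.003]), 'joint_torque': array([ 1.0300e-01, -3.2128e+01, -2.9833e+01,  8.9000e-02,  3.5000e-02,
        8.0000e-03]), 'tool_pos': array([ 0.526, -0.047,  0.149]), 'ee_rot': array([3.141, 0.   , 1.577]), 'wrist_force': array([-0.511, -0.517,  0.058]), 'wrist_torque': array([-0.115,  0.116,  0.022]), 'finger_force': np.float64(0.0), 'width': np.float64(0.001)}
```

```bash
python3 - <<'E'
from h import *
w=world('side',np.load('side.npy'))
m=(w[...,0]>.05)&(w[...,0]<.27)&(w[...,1]>.42)&(w[...,1]<.63)&(w[...,2]>.1)
v,u=np.where(m)
print('start TCP z .1975')
for r in range(v.min(),v.max()+1,3):
    s=(v==r)
    if s.any(): print(r,u[s].min(),u[s].max(),np.round(w[r,u[s]].mean(0),3))
im,d=snap('side'); w=world('side',d)
m=(w[...,0]>.4)&(w[...,0]<.65)&(w[...,1]>-.15)&(w[...,1]<.03)&(w[...,2]>.153)
v,u=np.where(m)
for r in range(v.min(),v.max()+1,4):
    s=(v==r)
    if s.any(): print(r,u[s].min(),u[s].max(),np.round(np.median(w[r,u[s]],0),3))
E
```

```text
start TCP z .1975
0 67 103 [0.161 0.499 0.43 ]
3 68 102 [0.159 0.496 0.424]
6 71 102 [0.161 0.498 0.418]
9 73 106 [0.164 0.503 0.41 ]
12 71 107 [0.162 0.502 0.404]
15 71 107 [0.161 0.497 0.399]
18 70 107 [0.158 0.496 0.393]
21 69 103 [0.152 0.488 0.39 ]
24 70 104 [0.152 0.496 0.381]
27 76 122 [0.172 0.53  0.365]
30 77 123 [0.173 0.525 0.359]
33 78 124 [0.173 0.524 0.353]
36 79 123 [0.172 0.521 0.347]
39 79 124 [0.171 0.52  0.341]
42 79 125 [0.17  0.52  0.334]
45 71 122 [0.16  0.499 0.334]
48 67 115 [0.15  0.472 0.337]
51 67 114 [0.148 0.461 0.334]
54 68 115 [0.148 0.467 0.325]
57 69 115 [0.147 0.47  0.318]
60 71 116 [0.148 0.474 0.31 ]
63 72 117 [0.147 0.478 0.302]
66 73 118 [0.145 0.48  0.294]
69 90 118 [0.159 0.519 0.273]
72 91 119 [0.159 0.517 0.266]
75 92 120 [0.159 0.519 0.258]
78 92 121 [0.159 0.519 0.251]
81 93 122 [0.159 0.517 0.244]
84 94 122 [0.158 0.516 0.237]
87 95 121 [0.156 0.509 0.233]
90 96 105 [0.144 0.469 0.242]
93 97 106 [0.144 0.471 0.234]
96 98 107 [0.144 0.47  0.227]
99 99 108 [0.145 0.469 0.22 ]
102 101 109 [0.145 0.475 0.21 ]
0 244 370 [ 0.477 -0.095  0.525]
4
[... 1197 characters left out ...]

144 276 390 [ 0.518 -0.068  0.298]
148 277 390 [ 0.519 -0.067  0.296]
152 278 386 [ 0.5   -0.068  0.292]
156 280 386 [ 0.512 -0.072  0.28 ]
160 281 386 [ 0.519 -0.078  0.277]
164 283 382 [ 0.508 -0.08   0.273]
168 285 352 [ 0.492 -0.078  0.269]
172 287 342 [ 0.504 -0.075  0.261]
176 289 342 [ 0.517 -0.057  0.237]
180 292 342 [ 0.519 -0.057  0.229]
184 325 342 [ 0.523 -0.056  0.219]
188 325 342 [ 0.523 -0.056  0.211]
192 325 342 [ 0.523 -0.055  0.202]
196 326 342 [ 0.524 -0.056  0.195]
200 326 342 [ 0.524 -0.056  0.186]
204 326 341 [ 0.524 -0.056  0.178]
208 328 341 [ 0.525 -0.056  0.17 ]
212 331 338 [ 0.525 -0.057  0.162]
220 345 350 [ 0.545 -0.076  0.153]
224 325 336 [ 0.505 -0.075  0.153]
```

The images put the whole hand about 35 mm above the reported TCP z, both at the start and now, with x and y in agreement. I'll subtract 35 mm from every commanded height, go back behind the plate and repeat the push lower.

```bash
python3 -m handwheel '[[[0,0,0],[0,0,0.7],1],[[0,0,0],[0,-0.7,0],1],[[0,0,0],[0,-0.7,0],1],[[0,0,0],[0,0,0],1]]'
python3 -m handwheel '[[[0,0,0],[0,0,-0.5],1],[[0,0,0],[0,0,-0.5],1],[[0,0,0],[0,0,-0.4],1],[[0,0,0],[0,0,-0.1],1],[[0,0,0],[0,0,0],1]]'
python3 -m handwheel '[[[0,0,0],[0,0.12,0],1],[[0,0,0],[0,0.12,0],1],[[0,0,0],[0,0.12,0],1],[[0,0,0],[0,0.12,0],1],[[0,0,0],[0,0.12,0],1]]'
python3 -m handwheel '[[[0,0,0],[0,0.1,0],1],[[0,0,0],[0,0.1,0],1],[[0,0,0],[0,0.1,0],1]]'
python3 - <<'E'
from h import *
im,d=snap('side'); cv2.imwrite('pics/s3.png',cv2.resize(im[130:280,250:400,::-1],(600,600)))
E
```

```text
time: 5.25
tool_pos: [0.5257, -0.1209, 0.1836]
ee_rot: [3.141, 0.002, 1.572]
wrist_force: [-0.1, -0.1, 1.3]
width: 0.0006
finger_force: 0.0
time: 5.75
tool_pos: [0.5252, -0.1167, 0.1076]
ee_rot: [-3.14, -0.001, 1.577]
wrist_force: [-0.6, -0.4, 0.7]
width: 0.0007
finger_force: 0.0
time: 6.25
tool_pos: [0.5261, -0.0875, 0.1092]
ee_rot: [3.14, 0.002, 1.577]
wrist_force: [0.7, -2.3, 0.8]
width: 0.0007
finger_force: 1.4
time: 6.55
tool_pos: [0.5263, -0.0725, 0.1091]
ee_rot: [3.14, 0.001, 1.576]
wrist_force: [-0.1, -2.8, 1.4]
width: 0.0004
finger_force: 1.4
```

View pics/s3.png

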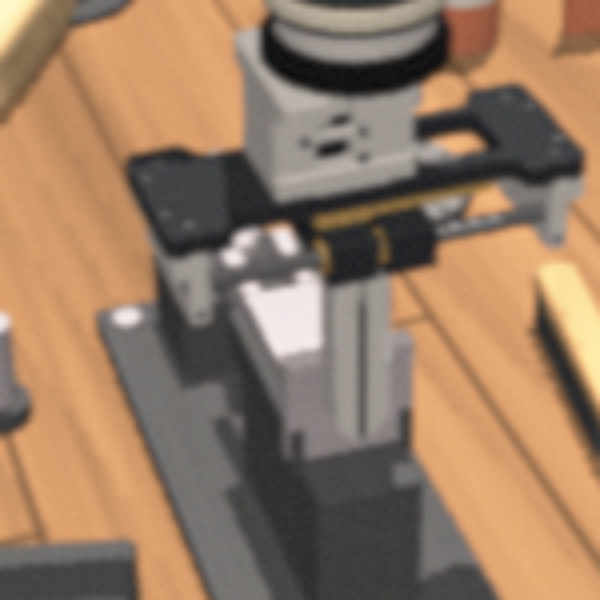

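The fingers now sit against the rear face of the plate and push it with about 2.5 N. I'll keep going to the hard stop.

```bash
python3 -m handwheel '[[[0,0,0],[0,0.1,0],1],[[0,0,0],[0,0.1,0],1],[[0,0,0],[0,0.08,0],1]]'
python3 -m handwheel '[[[0,0,0],[0,0.05,0],1],[[0,0,0],[0,0.05,0],1]]'
python3 -m handwheel '[[[0,0,0],[0,0.05,0],1],[[0,0,0],[0,0.05,0],1]]'
```

```text
time: 6.9
tool_pos: [0.5259, -0.0581, 0.1086]
ee_rot: [3.141, 0.0, 1.576]
wrist_force: [1.6, -2.7, 1.6]
width: 0.0009
finger_force: 1.3
time: 7.1
tool_pos: [0.5259, -0.0532, 0.1085]
ee_rot: [3.141, 0.0, 1.577]
wrist_force: [1.7, -2.4, 2.1]
width: 0.0005
finger_force: 1.3
time: 7.3
tool_pos: [0.5259, -0.0492, 0.1085]
ee_rot: [3.141, 0.002, 1.576]
wrist_force: [1.3, -7.8, 1.0]
width: 0.0006
finger_force: 4.0
```

```bash
python3 -m handwheel '[[[0,0,0],[0,0.04,0],1],[[0,0,0],[0,0,0],1]]'
python3 -m handwheel '[[[0,0,0],[0,0.04,0],1],[[0,0,0],[0,0,0],1]]'
```

```text
time: 7.5
tool_pos: [0.5259, -0.0492, 0.1086]
ee_rot: [3.141, 0.006, 1.575]
wrist_force: [1.2, -9.4, 1.1]
width: 0.0005
finger_force: 4.6
time: 7.7
tool_pos: [0.5259, -0.0493, 0.1086]
ee_rot: [3.141, 0.01, 1.574]
wrist_force: [2.3, -13.7, 0.8]
width: 0.0005
finger_force: 6.8
```

```bash
python3 -m handwheel '[[[0,0,0],[0,-0.3,0],1],[[0,0,0],[0,-0.3,0],1],[[0,0,0],[0,0,0.8],1],[[0,0,0],[0,0,0.8],1],[[0,0,0],[0,0,0.6],1]]'
python3 -m handwheel '[[[0,0,0],[0.12,0.9,0],1],[[0,0,0],[0.12,0.9,0],1],[[0,0,0],[0.12,0.9,0],1],[[0,0,0],[0.12,0.9,0],1],[[0,0,0],[0.12,0.9,0],1]]'
python3 -m handwheel '[[[0,0,0],[0.12,0.9,0],1],[[0,0,0],[0.12,0.9,0],1],[[0,0,0],[0.1,0.6,0],1],[[0,0,0],[0,0,0],1]]'
python3 - <<'E'
from h import *
im,d=snap('side'); cv2.imwrite('pics/s4.png',cv2.resize(im[90:290,230:430,::-1],(600,600)))
im,d=snap('top'); cv2.imwrite('pics/t4.png',cv2.resize(im[120:260,190:420,::-1],(780,475)))
w=world('top',d);z=w[...,2];v,u=np.mgrid[:400,:640]
pl=(z>.14)&(z<.16)&(u>340)&(u<410)&(v>180)&(v<240)
print(w[pl].min(0),w[pl].mean(0),w[pl].max(0),pl.sum())
E
```

```text
time: 8.2
tool_pos: [0.5256, -0.0744, 0.2202]
ee_rot: [3.141, -0.002, 1.576]
wrist_force: [0.0, -0.8, 0.2]
width: 0.0005
finger_force: 0.0
time: 8.7
tool_pos: [0.5551, 0.1523, 0.2178]
ee_rot: [-3.139, -0.001, 1.577]
wrist_force: [0.3, -0.6, 0.3]
width: 0.0004
finger_force: 0.0
time: 9.1
tool_pos: [0.5717, 0.2743, 0.2165]
ee_rot: [-3.137, -0.001, 1.582]
wrist_force: [-0.2, -0.4, -1.1]
width: 0.0004
finger_force: 0.0
[ 0.49672825 -0.04087645  0.14016179] [ 0.52592784 -0.03555133  0.15044157] [ 0.55668519 -0.03081858  0.15597341] 187
```

View pics/t4.png

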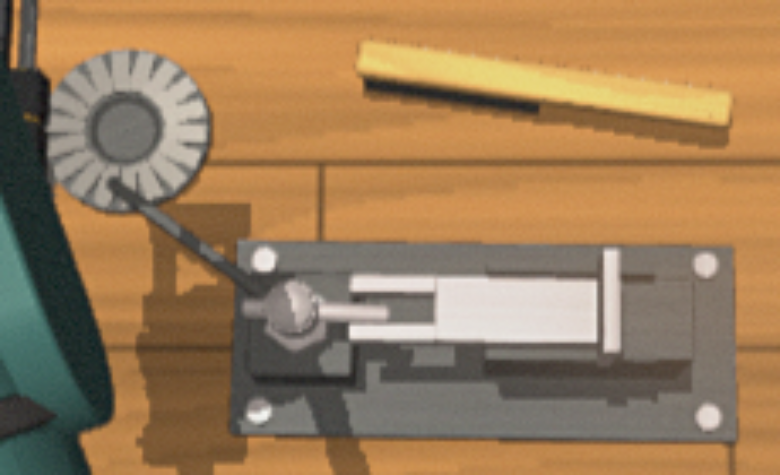

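View pics/s4.png

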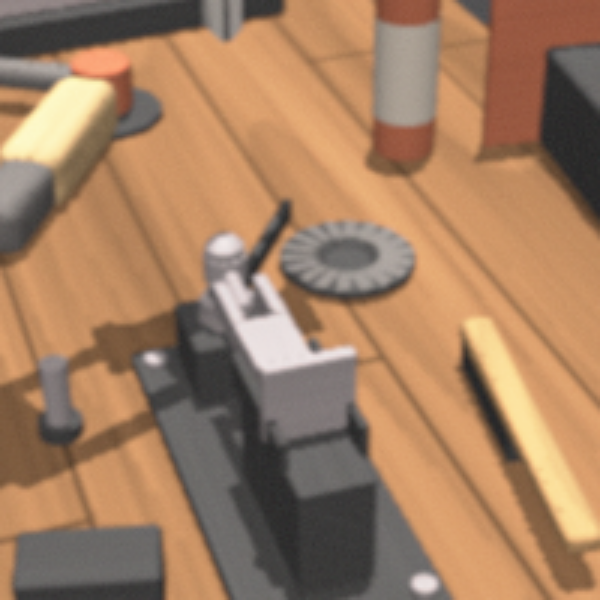

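The keeper is home: its prongs straddle the cross bar at about (350,310) in the top crop, and the plate's rear face is at y≈-0.041, where -0.042 was expected. The handle points at about (115,185). Now I'll descend on its counter-clockwise side.

```bash
python3 -m handwheel '[[[0,0,0],[0,0,-0.8],1],[[0,0,0],[0,0,-0.8],1],[[0,0,0],[0,0,-0.8],1],[[0,0,0],[0,0,-0.7],1],[[0,0,0],[0,0,-0.27],1]]'
python3 -m handwheel '[[[0,0,0],[0.07,-0.07,0],1],[[0,0,0],[0.07,-0.07,0],1],[[0,0,0],[0.07,-0.07,0],1],[[0,0,0],[0.07,-0.07,0],1],[[0,0,0],[0,0,0],1]]'
```

```text
time: 9.7
tool_pos: [0.5699, 0.2676, 0.0453]
ee_rot: [-3.133, 0.003, 1.574]
wrist_force: [-0.5, -0.9, -0.4]
width: 0.0007
finger_force: 0.0
time: 10.2
tool_pos: [0.5883, 0.2563, 0.0518]
ee_rot: [3.138, -0.001, 1.576]
wrist_force: [0.8, 0.6, -0.6]
width: 0.0
finger_force: 0.0
```

```bash
python3 -m handwheel '[[[0,0,0],[0.11,-0.07,-0.05],1],[[0,0,0],[0.11,-0.07,-0.05],1],[[0,0,0],[0.11,-0.07,-0.05],1],[[0,0,0],[0.11,-0.07,0],1],[[0,0,0],[0,0,0],1]]'
python3 -m handwheel '[[[0,0,0],[0.1,-0.11,0],1],[[0,0,0],[0.1,-0.11,0],1],[[0,0,0],[0.1,-0.11,0],1]]'
python3 - <<'E'
from h import *
im,d=snap('top'); w=world('top',d);z=w[...,2]
m=(z>.055)&(z<.095)&(w[...,0]>.56)&(w[...,0]<.7)&(w[...,1]>.12)&(w[...,1]<.29)
print(m.sum()); p=w[m][:,:2].astype(np.float32); l=cv2.fitLine(p,2,0,.01,.01).ravel(); print(l,np.degrees(np.arctan2(l[1],l[0])))
im,d=snap('side'); cv2.imwrite('pics/s5.png',cv2.resize(im[90:290,230:430,::-1],(600,600)))
E
```

```text
time: 10.7
tool_pos: [0.6092, 0.2416, 0.0416]
ee_rot: [-3.141, 0.001, 1.576]
wrist_force: [-1.0, -0.4, -0.1]
width: 0.0004
finger_force: 0.2
time: 11.0
tool_pos: [0.6236, 0.2256, 0.042]
ee_rot: [-3.14, 0.0, 1.577]
wrist_force: [-2.5, 1.4, -0.5]
width: 0.0005
finger_force: 1.1
40
[0.8671177  0.49810332 0.5708461  0.17128335] 29.874594
```

View pics/s5.png

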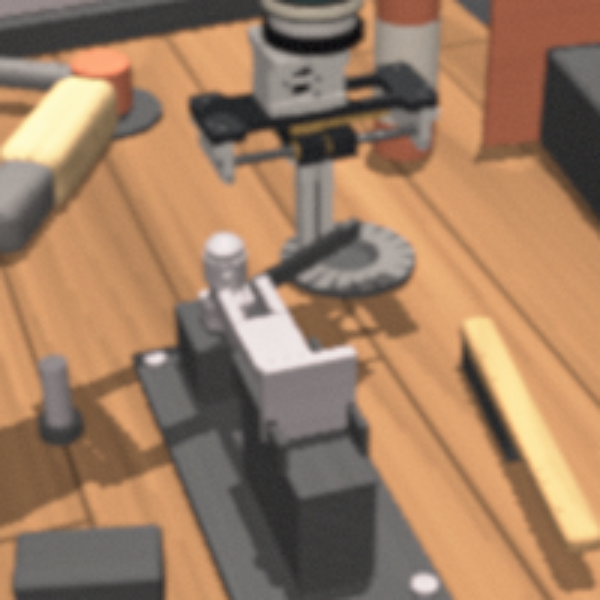

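The handle is turning and now stands at about 30°. The fingers sit behind it at (315,210), clear above the disc.

```bash
python3 -m handwheel '[[[0,0,0],[0.1,-0.13,0],1],[[0,0,0],[0.1,-0.13,0],1],[[0,0,0],[0.09,-0.14,0],1]]'
python3 -m handwheel '[[[0,0,0],[0.06,-0.14,0],1],[[0,0,0],[0.06,-0.15,0],1],[[0,0,0],[0.05,-0.15,0],1]]'
python3 -m handwheel '[[[0,0,0],[0.03,-0.1,0],1],[[0,0,0],[0.03,-0.1,0],1],[[0,0,0],[0.02,-0.1,0],1]]'
```

```text
time: 11.4
tool_pos: [0.6387, 0.2057, 0.0427]
ee_rot: [3.141, -0.0, 1.577]
wrist_force: [-1.6, 1.2, -0.2]
width: 0.0006
finger_force: 1.0
time: 11.7
tool_pos: [0.6471, 0.1835, 0.0426]
ee_rot: [3.141, -0.0, 1.576]
wrist_force: [-1.7, 2.1, 0.9]
width: 0.0004
finger_force: 1.0
time: 12.0
tool_pos: [0.6509, 0.1688, 0.0426]
ee_rot: [3.141, -0.0, 1.576]
wrist_force: [-2.2, 2.8, 1.3]
width: 0.0004
finger_force: 1.0
```

```bash
python3 -m handwheel '[[[0,0,0],[0,-0.08,0],1],[[0,0,0],[0,-0.08,0],1]]'
python3 -m handwheel '[[[0,0,0],[0,-0.06,0],1],[[0,0,0],[0,-0.04,0],1]]'
python3 -m handwheel '[[[0,0,0],[0,-0.04,0],1],[[0,0,0],[0,0,0],1]]'
```

```text
time: 12.2
tool_pos: [0.6513, 0.1611, 0.0426]
ee_rot: [3.14, -0.0, 1.576]
wrist_force: [-0.3, 2.5, -1.0]
width: 0.0007
finger_force: 1.2
time: 12.4
tool_pos: [0.6512, 0.156, 0.0427]
ee_rot: [3.14, -0.0, 1.576]
wrist_force: [-0.2, 3.0, -1.6]
width: 0.0006
finger_force: 1.2
time: 12.6
tool_pos: [0.6511, 0.1539, 0.0426]
ee_rot: [3.141, 0.0, 1.576]
wrist_force: [1.6, 1.7, -1.3]
width: 0.0005
finger_force: 1.0
```

```bash
python3 -m handwheel '[[[0,0,0],[0,-0.05,0],1],[[0,0,0],[0,0,0],1]]'
python3 -m handwheel '[[[0,0,0],[0,-0.05,0],1],[[0,0,0],[0,0,0],1]]'
python3 -m handwheel '[[[0,0,0],[0,-0.05,0],1],[[0,0,0],[0,0,0],1]]'
```

```text
time: 12.8
tool_pos: [0.6511, 0.1532, 0.0426]
ee_rot: [3.14, -0.003, 1.577]
wrist_force: [1.6, 5.4, -1.2]
width: 0.0003
finger_force: 2.9
time: 13.0
tool_pos: [0.6511, 0.1527, 0.0427]
ee_rot: [3.14, -0.006, 1.578]
wrist_force: [2.1, 9.8, -2.6]
width: 0.0005
finger_force: 4.8
time: 13.2
tool_pos: [0.6511, 0.1522, 0.0427]
ee_rot: [3.14, -0.01, 1.578]
wrist_force: [2.8, 13.5, -2.3]
width: 0.0003
finger_force: 6.7
```

```bash
python3 -m handwheel '[[[0,0,0],[0,-0.06,0],1],[[0,0,0],[0,0,0],1]]'
python3 -m handwheel '[[[0,0,0],[0,-0.06,0],1],[[0,0,0],[0,0,0],1],[[0,0,0],[0,0,0],1]]'
```

```text
time: 13.4
tool_pos: [0.6511, 0.1516, 0.0427]
ee_rot: [3.139, -0.014, 1.579]
wrist_force: [2.0, 18.6, -2.4]
width: 0.0005
finger_force: 9.0
time: 13.7
tool_pos: [0.6512, 0.1511, 0.0427]
ee_rot: [3.139, -0.017, 1.58]
wrist_force: [2.9, 23.4, -3.3]
width: 0.0002
finger_force: 11.2
```

The nut is firm against its stop: 23 N on the handle, about 2.9 N m. I'll back off and check.

```bash
python3 -m handwheel '[[[0,0,0],[0,0.2,0],1],[[0,0,0],[0,0.4,0],1],[[0,0,0],[0,0.4,0],1],[[0,0,0],[0,0,0.8],1],[[0,0,0],[0,0,0.8],1]]'
python3 -m handwheel '[[[0,0,0],[0,0,0.8],1],[[0,0,0],[0,0.8,0.5],1],[[0,0,0],[0,0.8,0],1],[[0,0,0],[0,0.8,0],1],[[0,0,0],[0,0,0],1]]'
python3 - <<'E'
from h import *
im,d=snap('top'); cv2.imwrite('pics/t6.png',cv2.resize(im[120:260,190:420,::-1],(780,475)))
w=world('top',d);z=w[...,2];v,u=np.mgrid[:400,:640]
def line(m,l):
    p=w[m][:,:2].astype(np.float32); f=cv2.fitLine(p,2,0,.01,.01).ravel(); print(l,m.sum(),f,np.degrees(np.arctan2(f[1],f[0])))
line((z>.062)&(z<.09)&(w[...,0]>.57)&(w[...,0]<.7)&(w[...,1]>.12)&(w[...,1]<.19),'handle')
line((z>.095)&(z<.113)&(abs(w[...,0]-.526)<.009)&(w[...,1]>.085)&(w[...,1]<.13),'bar')
pl=(z>.14)&(z<.16)&(u>340)&(u<410)&(v>180)&(v<240);print(w[pl].min(0),w[pl].max(0))
for l,(a,b,c,e),zz in(('brush',(290,128,408,165),.02),('disc',(200,132,253,184),.006),('bolt',(274,268,296,290),.02)):
    m=(u>a)&(u<c)&(v>b)&(v<e)&(z>zz)&(z<.075);print(l,m.sum(),w[m].mean(0))
print(robot.get_obs()['wrist_force'])
E
```

```text
time: 14.2
tool_pos: [0.6491, 0.1914, 0.1209]
ee_rot: [-3.136, 0.002, 1.578]
wrist_force: [1.4, 0.2, 0.4]
width: 0.0005
finger_force: 0.0
time: 14.7
tool_pos: [0.6493, 0.3162, 0.1869]
ee_rot: [-3.141, -0.001, 1.583]
wrist_force: [0.0, 0.0, -0.3]
width: 0.0006
finger_force: 0.0
handle 221 [ 0.99597675 -0.08961215  0.62289333  0.13956949] -5.1412945
bar 90 [0.06204261 0.9980735  0.52531284 0.1120328 ] 86.44293
[ 0.49652982 -0.04083815  0.14037443] [ 0.55672884 -0.03072231  0.15535412]
brush 1353 [ 0.69295121 -0.00503742  0.03995502]
disc 1785 [0.67038828 0.27544374 0.01166128]
bolt 90 [0.39643081 0.13561114 0.05927291]
[ 0.29001874 -0.60161292 -0.18218454]
```

View pics/t6.png

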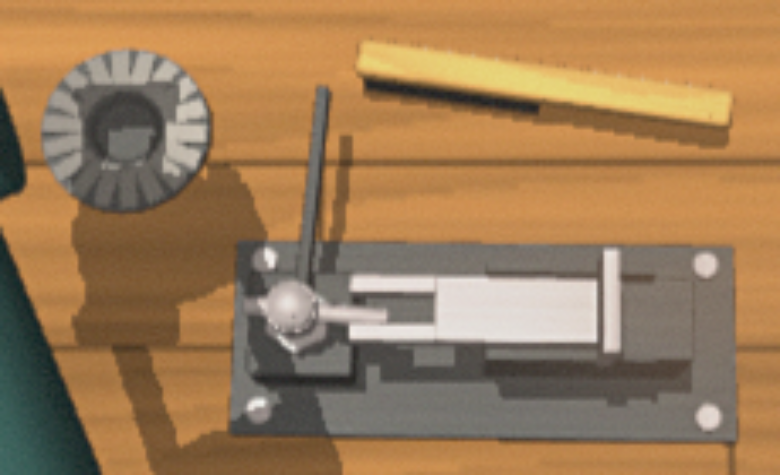

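The top crop shows the handle pointing straight out at (320,90), hard against its stop. The prongs straddle the bar at (350,310), and the screw is only within the keeper's play. The brush, disc and bolt have not moved, and the robot is clear.

```bash
python3 -c "
from bench import robot
print(robot.close_job())"
```

```text
the job is handed in; nothing more can be done
None
```

The job is handed in: the keeper is fully home across the cross bar, the jam nut is tight against its hard stop (about 2.9 N m on the handle), the screw moved no more than the keeper's play, and the brush, flap disc and bolt were left where they lay.

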